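# Latch the kiln's wide flue damper half open

## Task

The cold bench kiln has to stand with its wide flue half open. With the fingertips, push the wide damper slide by its push bar along its track, against its spring, until it has gone past its stop pin, then let it go so that it springs back and stays latched against the pin, half open. Only push: leave the narrow damper shut, keep off the stop pins (they rise and drop by themselves), do not ram or squeeze the slide, and do not shift the pots and other loose things about.

Things in the scene. Friction and masses are not known exactly. Their poses are not given: they have to be found in the camera images.
- kiln: Low grey bench kiln fixed on the table, pale firebrick lid 320 x 320 mm, its top 170 mm above the table; origin at the centre of its underside. Two dampers stand side by side on the lid, centres about 150 mm apart in y, pushed open along the kiln's +x (within about 0.5 rad of straight away from the robot); either one may be on the left.
- wide: Base of the wide damper: steel plate 210 mm long (x), 86 mm wide (y), fixed on the lid. Origin: centre of its underside, on the lid. Its +x axis is the direction in which the slide is pushed open; z up. Two side rails along it, tops 16 mm above the lid; at x = +45 mm a bridge across the track, top 38 mm above the lid, carries the stop pin.
- wide_push (a point): Where to push, along the base's +x: centre of the near face of the push bar, an upright dark steel block 50 mm wide (y), 14 mm thick (x), 13 to 55 mm above the lid. The point is 35 mm above the lid and moves with the slide; shut, it is at x = -90 mm, y = 0 on the base. Clear in front. The bar stands on the near end of an aluminium slide plate, top 13 mm above the lid.
- wide_slide (a joint): Travel of the wide slide in m: 0 shut, grows as pushed to +x, hard stop at 0.075. Its spring pushes back with 4 N shut, 8.5 N at the stop, plus about 3 N while it lifts the pin (from 0.010 to 0.033); damping 40 N per m/s. Past about 0.044 the pin drops behind its tooth; let go, the slide returns and rests against the pin at about 0.042: half open, latched.
- wide_pin (a joint): Height in m of the wide damper's sprung stop pin above its rest: 0 down, about 0.009 to 0.010 while the tooth passes below it.
- wide_pinhead (a point): Top of the wide damper's stop pin, a dark steel pin with a head 18 mm across at x = +45 mm on the base, 55 mm above the lid when down. Not to be touched.
- narrow_push (a point): Near face of the round upright post (14 mm across, 13 to 55 mm above the lid) of the narrow damper, a likewise built slide on a base 56 mm wide. To be left shut.
- narrow_slide (a joint): Travel of the narrow slide in m; 0 shut.
- narrow_pinhead (a point): Top of the narrow damper's stop pin, 55 mm above the lid. Not to be touched.
- plug: Loose tapered firebrick spyhole plug, 43 mm tall, 42 mm across, standing on the lid between the dampers' far halves; origin at its foot.
- prop: Loose square kiln prop, 32 x 32 x 60 mm, standing on the lid near its far edge between the dampers; origin at its foot.
- pot_a: Loose striped pot, 165 mm across, 110 mm tall, on the table to the left of the kiln; origin at its foot.
- pot_b: Loose striped pot, same size, on the table to the right of the kiln; origin at its foot.
- planter: Loose planter standing upside down, 148 mm across, 85 mm tall, on the table far left; origin at its foot.
- beaker: Loose terracotta beaker, 70 mm across, 85 mm tall, on the table far right; origin at its foot.
- rib: Loose flat wooden potter's rib, 90 x 45 x 7 mm, round at one end, lying on the table to the right; origin below its middle.
- narrow_pin (a joint): Height in m of the narrow damper's sprung stop pin above its rest; 0 down.

How it is judged:
By the outcome, as a careful person would: the job done as asked, in the order asked, and still so for the second after the job is handed in, with the robot touching nothing.
It also fails if it takes over 32 s, if anything falls off the work surface, if the arm or the gripper's body presses on something with over 40 N, if the wrist force passes 120 N, or if a joint passes its speed limit or range.

## Robot

A 7-joint arm with a two-finger parallel gripper is mounted at the origin on the work surface. World frame = base frame: x ahead of the robot, y to its left, z up, the work surface at z = 0. Lengths are in mm, angles in degrees, forces in N, time in s.
With the tool pointing down it reaches from about 400 to 850 mm from the base axis. Payload 10.4 kg.
Tool frame: the origin (TCP) lies midway between the tips of the shut fingers; the grasp point (between the pads) lies 19 mm behind it; z points along the fingers, x is the direction in which the jaws open and shut, and the axes are right-handed (so a half turn about z gives the same grasp; the last joint's range is limited). The gripper opens to 85 mm and grips with 20 to 120 N. Pads are 22 mm wide; open, the fingers measure 114 mm over their backs; the gripper's body (76 mm by 85 mm) begins 54 mm behind the grasp point. The pads swing forward as they close: fully open they stand 13 mm farther back than shut.
Start: joints at [-65.18, 19.034, -3.707, 83.658, 1.238, 77.344, -5.071], TCP at [275.104, 561.221, 231.338] pointing down, gripper open.
Joint ranges: [-148.97, 148.97], [-28.65, 121.19], [-84.17, 76.75], [9.2, 138.47], [-72.65, 252.65], [3.7, 117.97], [-149.18, 149.18]. Speed limits (degrees/s): [127.2, 127.2, 159.86, 159.86, 180, 180, 180].

## Interface

Orientations are given as a 3x3 rotation matrix whose columns are the frame's x, y, z axes.
In Python, from cell import bot gives the robot as it stands.
- The arm moves only by the shell command python3 -m creep 'ROWS' [FORCE]. ROWS is a JSON object of lists of equal length, an entry for each row: "dp": the shift along the world's x, y, z in mm, a list of three; "angular": the turn, a rotation vector about the world's x, y, z in degrees, a list of three; "hand": the closure, from 0 (fully open) to 1 (shut). A call has 1 to 12 rows; each row is the pose to reach, as a shift and turn from the pose commanded when the call began; what a row does not reach only later rows make up. A row lasts 1/8 s, in which the tool goes at most 62.5 mm and 10.7 degrees, less where a joint would pass 70% of its speed; a pose out of reach is approached as far as the arm can. A call with a gripper value outside its range is refused whole. The fingers move at their own pace and stop on an object; FORCE is the grip in N (left out, the last holds). Time passes only in rows, so rows that repeat a pose let the fingers close. It gives the time, the measured TCP pose, the force and the opening at its end, in the units of the state.
- bot.get_obs(): the state, without advancing time (a new reading comes with each control period).
- bot.snapshot(name): name is "side" or "top"; returns (picture, depth): 384x512x3 uint8, red, green, blue; 384x512 float32, mm along the optical axis (not along the pixel's ray), 0 where there is no reading.
- bot.get_calibration(name): a dict with "fx", "fy", "cx", "cy" (pixels), "rvec" (rotation vector, rad) and "tvec" (3), from world to camera coordinates, as OpenCV has them. Camera axes: x right, y down, z forward; pixel columns grow to the right and rows downward; lengths in mm; the calibration is good to about 2 mm. A picture is of the moment at which its call begins. get_calibration takes no time and is no camera call.
- bot.job_done(): hands the job in, once; it reports no verdict.
The state is a dict: "clock": time; "q": joint angles; "dq": joint speeds; "joint_torque": joint torques, N m; "tool_pos": TCP position; "orientation": TCP orientation; "wrist_force": force on the tool from outside, world axes, zero at the start; "wrist_torque": the same for the moment, N m; "finger_gap": finger opening in mm.
Only numpy, scipy, OpenCV 4.12 (cv2) and the standard library are available. Lean on these libraries where they do the work, as an engineer would, in place of code of your own. Each camera call takes 0.05 s, during which the arm holds its last target.

## Working session

There is one attempt and no reset: what is moved stays moved. The work goes in short steps, Python scripts to look and compute and a shell command to move; the robot and the scene stay as the last step left them, time stands still between calls to the robot, and variables do not carry over. Pictures are saved under pics/ and viewed, and the job is handed in when it is done.

```bash
ls; mkdir -p pics; python3 - <<'E'
from cell import bot
import cv2, numpy as np
o=bot.get_obs(); print({k:np.round(v,3).tolist() for k,v in o.items()})
for n in ("side","top"):
    p,d=bot.snapshot(n); cv2.imwrite(f"pics/{n}0.png",p[:,:,::-1]); np.save(f"pics/{n}0.npy",d); np.save(f"pics/{n}0rgb.npy",p)
    c=bot.get_calibration(n); print(n,c); np.save(f"pics/{n}cal.npy",c,allow_pickle=True)
E
```

```text
pics
{'clock': 0.0, 'q': [-65.179, 19.072, -3.707, 83.707, 1.238, 77.343, -5.07], 'dq': [0.034, 0.039, 0.079, -0.008, -0.059, 0.025, -0.032], 'joint_torque': [0.0, -62.543, 0.05, -39.162, 0.016, 0.01, 0.0], 'tool_pos': [274.958, 560.848, 230.507], 'orientation': [[0.44, 0.898, -0.001], [0.898, -0.44, -0.001], [-0.001, 0.0, -1.0]], 'wrist_force': [0.646, 0.123, -0.288], 'wrist_torque': [-0.015, 0.0, 0.002], 'finger_gap': 85.372}
side {'fx': 369.2787533202257, 'fy': 369.2787533202257, 'cx': 258.1930196064176, 'cy': 194.72662470568892, 'rvec': array([ 2.35565255, -0.57365322,  0.24228652]), 'tvec': array([-472.3688204 ,  258.81434204, 1054.17030687])}
top {'fx': 358.51031279351815, 'fy': 358.51031279351815, 'cx': 261.52067761864106, 'cy': 193.42647118205196, 'rvec': array([ 2.05563658, -2.15853637,  0.23427112]), 'tvec': array([   5.51891684,  519.67946878, 1280.91357507])}
```

View pics/side0.png

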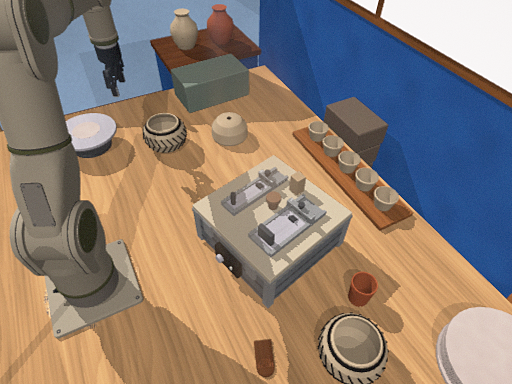

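View pics/top0.png

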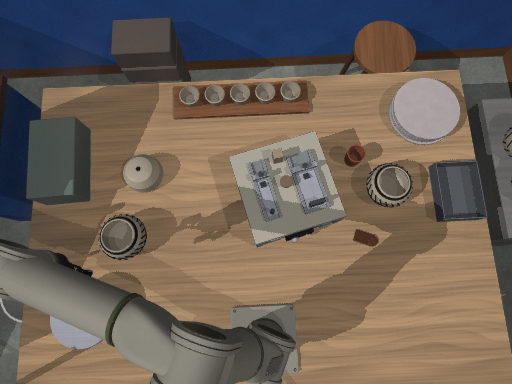

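The wide damper is on the robot's right: its bar is at about (266,233) in side and (317,203) in top. The narrow one is on the left, with its post at about (234,198) in side. Next I'll zoom in on both.

```bash
python3 - <<'E'
import cv2
a=cv2.imread('pics/side0.png')[150:310,180:370]; cv2.imwrite('pics/side0z.png',cv2.resize(a,None,fx=4,fy=3.7 and 4,interpolation=cv2.INTER_CUBIC)[:600])
a=cv2.imread('pics/top0.png')[125:250,225:350]; cv2.imwrite('pics/top0z.png',cv2.resize(a,(600,600),interpolation=cv2.INTER_CUBIC))
E
```

```text
(no output)
```

View pics/side0z.png

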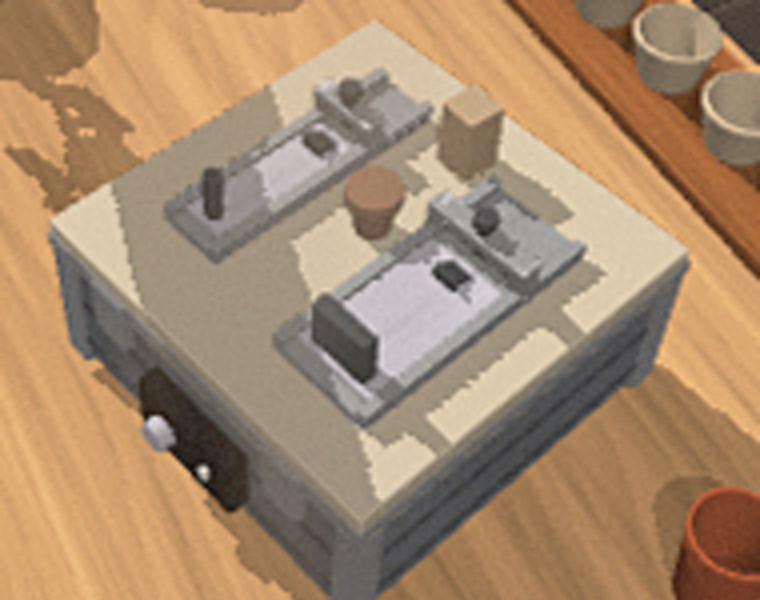

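View pics/top0z.png

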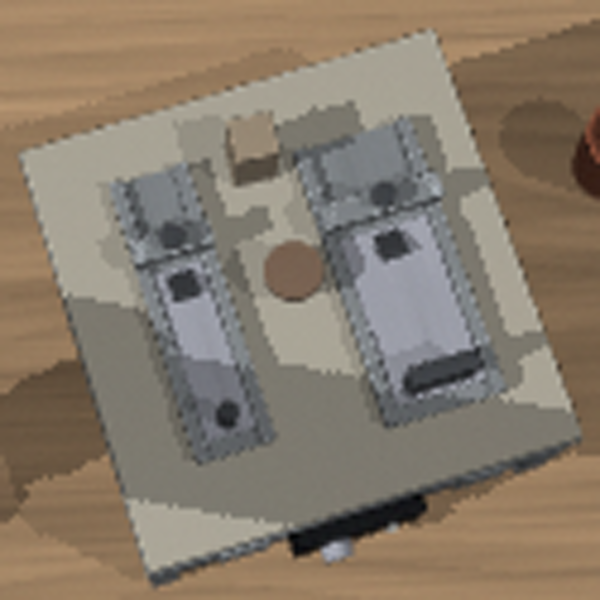

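```bash
cat > h.py <<'E'
import numpy as np, cv2
C={n:np.load(f'pics/{n}cal.npy',allow_pickle=True).item() for n in('side','top')}
def P(n):
    c=C[n];K=np.array([[c['fx'],0,c['cx']],[0,c['fy'],c['cy']],[0,0,1]]);R=cv2.Rodrigues(c['rvec'])[0]
    return K,R,c['tvec']
def tri(ps,pt):
    M=[ (lambda K,R,t:K@np.c_[R,t])(*P(n)) for n in('side','top')]
    X=cv2.triangulatePoints(M[0],M[1],np.array(ps,float).reshape(2,1),np.array(pt,float).reshape(2,1))
    X=X[:3,0]/X[3,0]; e=[np.linalg.norm(proj(n,X)-p) for n,p in(('side',ps),('top',pt))]
    return X,e
def proj(n,X):
    c=C[n];K,R,t=P(n);return cv2.projectPoints(np.array(X,float).reshape(-1,1,3),c['rvec'],c['tvec'],K,None)[0].reshape(-1,2).squeeze()
def cloud(n,d):
    K,R,t=P(n);v,u=np.mgrid[:d.shape[0],:d.shape[1]]
    p=np.stack([(u-K[0,2])/K[0,0]*d,(v-K[1,2])/K[1,1]*d,d],-1);return (p-t)@R
E
python3 - <<'E'
from h import *
S=lambda u,v:(u/4+180-.375,v/4+150-.375); T=lambda u,v:(u/4.8+225-.4,v/4.8+125-.4)
pts={'lid nl':((52,232),(150,572)),'lid nr':((362,522),(580,437)),'lid fr':((688,258),(433,28)),'lid fl':((375,22),(22,155)),
'w nl':((275,338),(386,425)),'w nr':((362,420),(507,388)),'w fr':((585,250),(407,115)),
'plug':((375,180),(294,262)),'barL':((320,294),(404,378)),'barR':((380,350),(480,352)),'wpin':((487,215),(384,190)),'npin':((350,88),(173,234)),'post':((213,172),(228,412))}
X={}
for k,(a,b) in pts.items():
    x,e=tri(S(*a),T(*b));X[k]=x;print(k,x.round(1),np.round(e,2))
c=(X['lid nl']+X['lid nr']+X['lid fr']+X['lid fl'])/4
print('c',c)
for a,b in(('lid nl','lid fl'),('lid nr','lid fr'),('w nr','w fr')):
    d=X[b]-X[a];print(a,np.degrees(np.arctan2(d[1],d[0])),np.linalg.norm(d))
for a,b in(('lid nr','lid nl'),('lid fr','lid fl')):
    d=X[b]-X[a];print(a,np.degrees(np.arctan2(-d[0],d[1])),np.linalg.norm(d))
for n in('side','top'):
    d=np.load(f'pics/{n}0.npy');p=cloud(n,d)
    m=(p[...,2]>160)&(p[...,2]<180)&(abs(p[...,0]-c[0])<210)&(abs(p[...,1]-c[1])<210)
    q=p[m];r=cv2.minAreaRect(q[:,:2].astype(np.float32));print(n,'lid z',np.median(q[:,2]),r)
    rgb=np.load(f'pics/{n}0rgb.npy')
    m=(p[...,2]>205)&(p[...,2]<240)&(abs(p[...,0]-c[0])<200)&(abs(p[...,1]-c[1])<200)
    L,lab,st,ce=cv2.connectedComponentsWithStats(m.astype(np.uint8))
    for i in range(1,L):
        q=p[lab==i]
        print(n,ce[i].round(1),len(q),q.mean(0).round(1),q.min(0).round(1),q.max(0).round(1))
E
```

```text
lid nl [325.6   8.3 160.6] [0.02 0.02]
lid nr [ 405.2 -296.7  172. ] [0.57 0.44]
lid fr [ 713.1 -218.6  165.5] [0.75 0.62]
lid fl [630.2  87.  172.5] [0.26 0.25]
w nl [ 417.2 -160.1  183.4] [0.04 0.03]
w nr [ 436.3 -244.4  190.4] [0.56 0.43]
w fr [ 640.4 -191.5  184.6] [0.5  0.42]
plug [ 524.8 -100.1  223.7] [0.53 0.46]
barL [ 443.1 -169.5  225.2] [0.49 0.41]
barR [ 457.9 -222.4  222.1] [0.08 0.07]
wpin [ 572.  -164.7  229.5] [0.3  0.25]
npin [548.7 -18.7 228.1] [0.1 0.1]
post [425.  -49.8 230.7] [0.53 0.47]
c [ 518.55458218 -105.00970044  167.63484104]
lid nl 14.495828900488052 314.82496496326485
lid nr 14.229365667933447 317.6922803556491
w nr 14.543999725071274 210.90453589910632
lid nr 14.626161665280199 315.43410686874665
lid fr 15.171951998642228 316.8065329158995
side lid z 170.87801895616832 ((520.67626953125, -102.08306884765625), (324.21044921875, 321.7015380859375), 14.475353240966797)
side [267.2 175. ] 119 [550.1 -16.8 212.3] [536.1 -44.1 205.1] [564.   14.2 228.1]
side [297.8 178.9] 185 [613.7 -79.2 223.8] [599.6 -93.6 205.4] [634.5 -58.5 233.9]
side [273.5 197.4] 164 [
[... 272 characters left out ...]
.9  220.1] [ 437.1 -220.2  205. ] [ 461.3 -171.9  228.7]
top lid z 169.94251465622878 ((519.3387451171875, -104.72708129882812), (321.601806640625, 321.4687805175781), 14.534488677978516)
top [277.2 154.1] 108 [613.  -76.9 226.7] [598.1 -93.1 207.8] [633.7 -60.2 235.2]
top [303.6 166.4] 133 [ 570.9 -163.7  210.9] [ 553.6 -209.4  205.1] [ 589.6 -121.7  229.4]
top [260.4 175. ] 89 [547.8 -17.7 212.1] [533.6 -46.7 205.2] [562.3  10.5 226.7]
top [285.7 181. ] 125 [ 523.  -100.5  212.4] [ 503.  -121.5  205.4] [544.3 -81.6 217.9]
top [316.9 201.6] 76 [ 446.8 -196.2  222.8] [ 436.3 -219.8  205.9] [ 457.7 -172.8  228.7]
top [272.  210.6] 17 [424.1 -49.3 223. ] [418.5 -55.9 210.7] [429.6 -42.9 228.8]
```

Two estimates agree that the push axis is at yaw 14.5°. The near face of the bar is at about (440,-198), and its top is at about z 226. I'll transit high with the fingers shut and the tool turned so the jaw axis lies across the track.

```bash
python3 -m creep '{"dp":[[12,-30,10],[25,-65,20],[38,-100,30],[50,-135,40],[62,-170,50],[75,-205,60],[88,-240,70],[100,-275,75],[112,-310,75],[125,-345,75],[138,-380,75],[150,-411,75]],"angular":[[0,0,-10],[0,0,-20],[0,0,-30],[0,0,-40],[0,0,-50],[0,0,-60],[0,0,-70],[0,0,-80],[0,0,-90],[0,0,-100],[0,0,-110],[0,0,-120]],"hand":[1,1,1,1,1,1,1,1,1,1,1,1]}'; python3 -c "
from cell import bot
o=bot.get_obs();print(o['q'],o['tool_pos'],o['orientation'])"
```

```text
clock: 1.6
tool_pos: [425.3, 148.8, 306.2]
orientation: [[0.552, -0.834, -0.0], [-0.834, -0.552, -0.0], [-0.0, 0.0, -1.0]]
wrist_force: [0.7, -0.2, 0.6]
finger_gap: -0.0
[-44.89743083  -6.32764496  18.31187091 102.33698016   1.99578431
  83.69289681 -83.38555297] [425.28448811 148.75179821 306.16234473] [[ 5.52287591e-01 -8.33653614e-01 -2.62242469e-04]
 [-8.33653654e-01 -5.52287580e-01 -1.17466148e-04]
 [-4.69071797e-05  2.83494489e-04 -9.99999959e-01]]
```

```bash
python3 -m creep '{"dp":[[2,-32,0],[4,-65,0],[4,-98,0],[4,-131,0],[2,-164,0],[0,-197,0],[-2,-230,0],[-4,-263,0],[-7,-296,0],[-9,-329,0],[-10,-354,0],[-10,-354,0]],"angular":[[0,0,-2],[0,0,-4],[0,0,-6],[0,0,-8],[0,0,-10],[0,0,-12],[0,0,-14],[0,0,-16],[0,0,-18],[0,0,-19],[0,0,-19],[0,0,-19]],"hand":[1,1,1,1,1,1,1,1,1,1,1,1]}'; python3 - <<'E'
from cell import bot
import cv2,numpy as np
o=bot.get_obs();print(o['q'].round(1) if hasattr(o['q'],'round') else o['q'])
for n in("side","top"):
    p,d=bot.snapshot(n); np.save(f"pics/{n}1.npy",d)
    y,x=(150,180) if n=='side' else (125,225)
    a=p[y:y+150,x:x+190] if n=='side' else p[y:y+150,x:x+150]
    cv2.imwrite(f"pics/{n}1z.png",cv2.resize(a[:,:,::-1],None,fx=4,fy=4,interpolation=cv2.INTER_CUBIC))
E
```

```text
clock: 3.1
tool_pos: [414.1, -206.4, 306.4]
orientation: [[0.253, -0.968, -0.0], [-0.968, -0.253, -0.0], [0.0, 0.0, -1.0]]
wrist_force: [-0.5, 0.7, -0.0]
finger_gap: -0.0
[-27.3  -8.3  44.2 101.9   5.8  84.1 -59.4]
```

View pics/side1z.png

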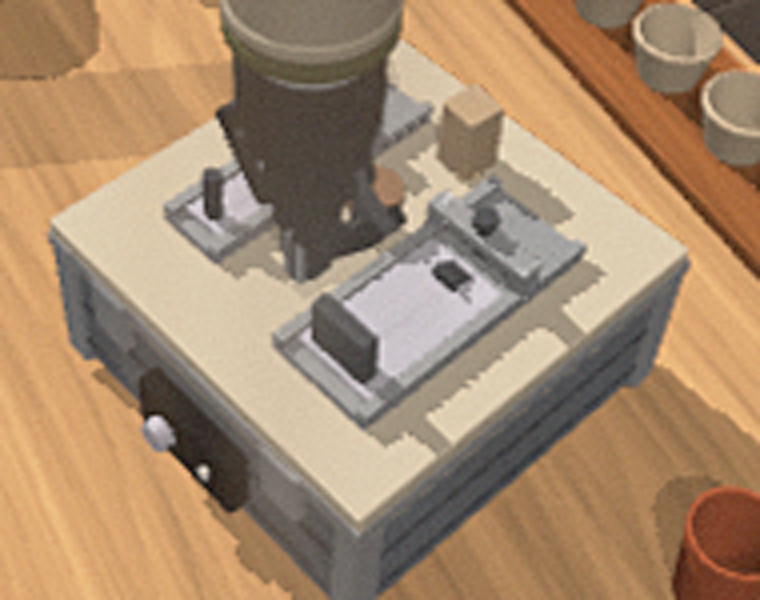

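View pics/top1z.png

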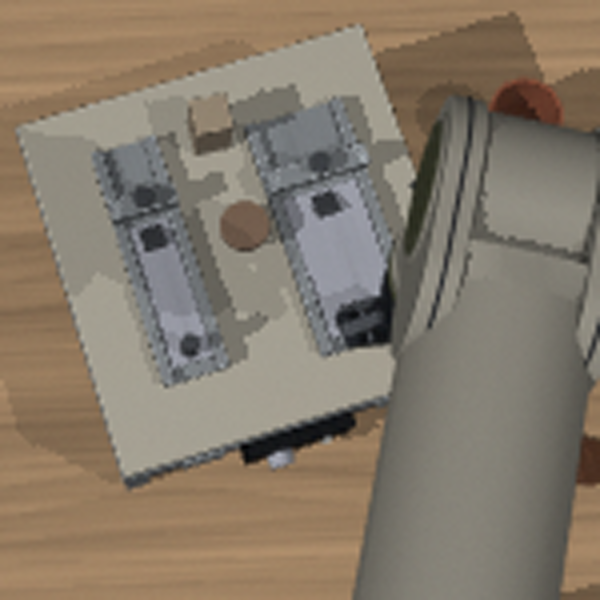

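The shut fingertips are seen at about (300,272) in the zoomed side view, which is pixel (255,218). The forearm is to the right, and the dampers and loose things look unmoved. I'll check the TCP projection and then descend in front of the bar.

```bash
python3 - <<'E'
from h import *
print(proj('side',[414.1,-206.4,306.4]))
E
python3 -m creep '{"dp":[[0,1,-12],[0,1,-24],[0,1,-36],[0,1,-48],[0,1,-60],[0,1,-72],[0,1,-84],[0,1,-94],[0,1,-102],[0,1,-107],[0,1,-109],[0,1,-109]],"angular":[[0,0,0],[0,0,0],[0,0,0],[0,0,0],[0,0,0],[0,0,0],[0,0,0],[0,0,0],[0,0,0],[0,0,0],[0,0,0],[0,0,0]],"hand":[1,1,1,1,1,1,1,1,1,1,1,1]}'; python3 - <<'E'
from cell import bot
import cv2,numpy as np
from h import *
for n in("side",):
    p,d=bot.snapshot(n)
    a=p[190:280,210:310]
    cv2.imwrite(f"pics/{n}2z.png",cv2.resize(a[:,:,::-1],None,fx=6,fy=6,interpolation=cv2.INTER_CUBIC))
o=bot.get_obs();t=o['tool_pos'];print(t,o['wrist_force'],proj('side',t), (proj('side',t)-[210,190])*6)
E
```

```text
[256.11677318 217.57661034]
clock: 4.7
tool_pos: [415.2, -202.8, 197.4]
orientation: [[0.257, -0.966, 0.0], [-0.966, -0.257, -0.0], [0.0, -0.0, -1.0]]
wrist_force: [-0.5, -0.3, -0.1]
finger_gap: 0.3
[ 415.22975891 -202.82302976  197.52613103] [-0.53465676  0.43859812 -0.95167999] [255.30691642 243.51915928] [271.84149849 321.11495568]
```

View pics/side2z.png

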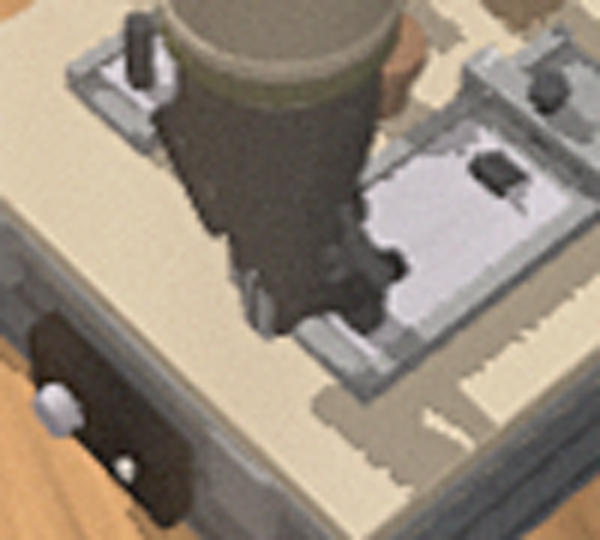

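The fingertips are at z 197, in front of the bar, with an expected gap of about 14 mm and no contact. I'll approach slowly until they touch.

```bash
python3 -m creep '{"dp":[[4.3,-0.7,0],[8.1,0.3,0],[10.1,0.8,0],[12,1.3,0],[13,1.5,0],[14,1.8,0],[15,2,0],[16,2.3,0],[17,2.5,0],[17,2.5,0]],"angular":[[0,0,0],[0,0,0],[0,0,0],[0,0,0],[0,0,0],[0,0,0],[0,0,0],[0,0,0],[0,0,0],[0,0,0]],"hand":[1,1,1,1,1,1,1,1,1,1]}'
```

```text
clock: 6.0
tool_pos: [431.6, -200.4, 197.3]
orientation: [[0.257, -0.967, -0.001], [-0.967, -0.257, 0.0], [-0.0, 0.001, -1.0]]
wrist_force: [-3.5, 0.4, 3.2]
finger_gap: 0.2
```

Contact at about 3.5 N. Next I'll push smoothly along the track for 24 mm and check.

```bash
python3 -m creep '{"dp":[[1.9,0.5,0],[3.9,1,0],[5.8,1.5,0],[7.7,2,0],[9.7,2.5,0],[11.6,3,0],[13.6,3.5,0],[15.5,4,0],[17.4,4.5,0],[19.4,5,0],[21.3,5.5,0],[23.2,6,0]],"angular":[[0,0,0],[0,0,0],[0,0,0],[0,0,0],[0,0,0],[0,0,0],[0,0,0],[0,0,0],[0,0,0],[0,0,0],[0,0,0],[0,0,0]],"hand":[1,1,1,1,1,1,1,1,1,1,1,1]}'; python3 - <<'E'
from cell import bot
import cv2,numpy as np
for n in("side",):
    p,d=bot.snapshot(n)
    a=p[170:270,220:330]
    cv2.imwrite(f"pics/{n}3z.png",cv2.resize(a[:,:,::-1],None,fx=6,fy=6,interpolation=cv2.INTER_CUBIC))
E
```

```text
clock: 7.5
tool_pos: [454.0, -194.6, 197.2]
orientation: [[0.256, -0.967, -0.003], [-0.967, -0.256, 0.0], [-0.001, 0.003, -1.0]]
wrist_force: [-11.5, 0.5, 7.8]
finger_gap: 0.2
```

View pics/side3z.png

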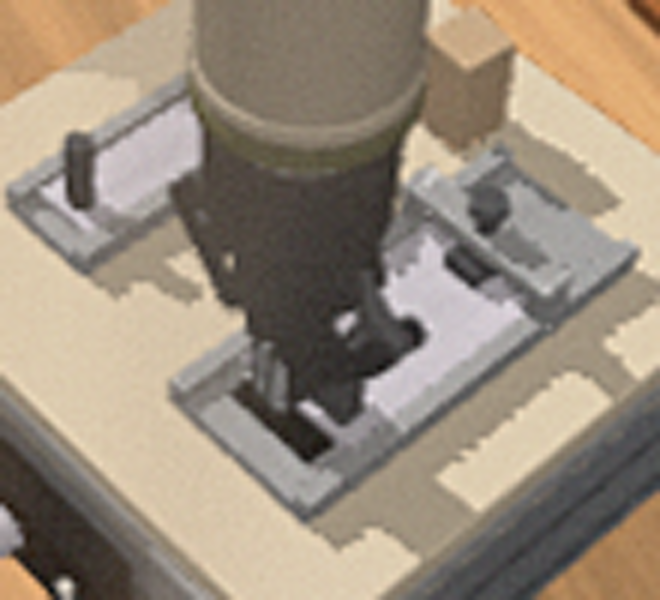

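The slide is following the fingers. The post is still at its place, the pin has lifted, and the slide's dark block is nearing the bridge. Estimated travel is about 24 mm, so I'll go on for another 30 mm. That leaves about 20 mm to the hard stop.

```bash
python3 -m creep '{"dp":[[2.4,0.6,0.1],[4.8,1.3,0.2],[7.3,1.9,0.3],[9.7,2.5,0.4],[12.1,3.1,0.5],[14.5,3.8,0.6],[16.9,4.4,0.7],[19.4,5,0.8],[21.8,5.6,0.9],[24.2,6.3,1],[26.6,6.9,1],[29,7.5,1]],"angular":[[0,0,0],[0,0,0],[0,0,0],[0,0,0],[0,0,0],[0,0,0],[0,0,0],[0,0,0],[0,0,0],[0,0,0],[0,0,0],[0,0,0]],"hand":[1,1,1,1,1,1,1,1,1,1,1,1]}'; python3 - <<'E'
from cell import bot
import cv2,numpy as np
for n in("side",):
    p,d=bot.snapshot(n)
    a=p[170:270,220:330]
    cv2.imwrite(f"pics/{n}4z.png",cv2.resize(a[:,:,::-1],None,fx=6,fy=6,interpolation=cv2.INTER_CUBIC))
E
```

```text
clock: 9.05
tool_pos: [482.8, -187.1, 197.4]
orientation: [[0.256, -0.967, -0.004], [-0.967, -0.256, -0.0], [-0.001, 0.003, -1.0]]
wrist_force: [-7.8, -0.9, -1.1]
finger_gap: -0.0
```

View pics/side4z.png

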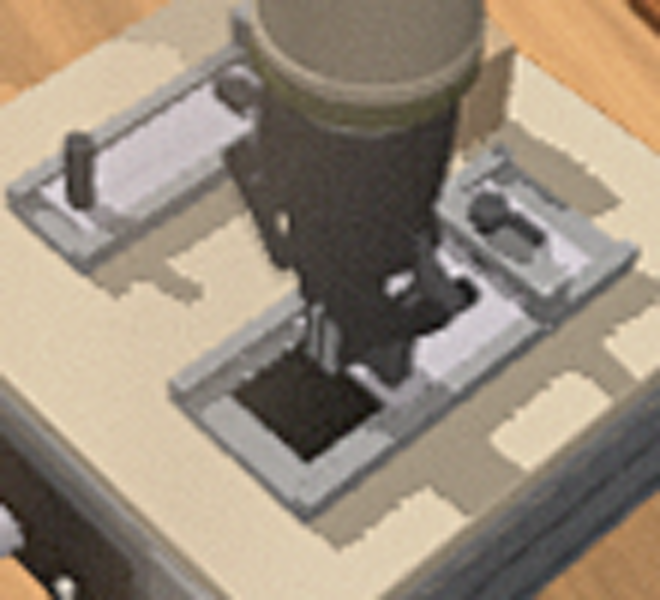

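Travel is about 54 mm. The tooth block has gone past the bridge, the pin looks down, and the force is back to the bare spring value of 7.8 N. Now I'll ease back along the track so the slide returns to its latch.

```bash
python3 -m creep '{"dp":[[-2.9,-0.8,0],[-5.8,-1.5,0],[-8.7,-2.3,0],[-11.6,-3,0],[-14.5,-3.8,0],[-17.4,-4.5,0],[-21.3,-5.5,0],[-26.1,-6.8,0],[-32,-8.3,0],[-38,-9.8,0],[-44,-11.4,0],[-44,-11.4,0]],"angular":[[0,0,0],[0,0,0],[0,0,0],[0,0,0],[0,0,0],[0,0,0],[0,0,0],[0,0,0],[0,0,0],[0,0,0],[0,0,0],[0,0,0]],"hand":[1,1,1,1,1,1,1,1,1,1,1,1]}'; python3 - <<'E'
from cell import bot
import cv2,numpy as np
for n in("side",):
    p,d=bot.snapshot(n)
    a=p[170:270,220:330]
    cv2.imwrite(f"pics/{n}5z.png",cv2.resize(a[:,:,::-1],None,fx=6,fy=6,interpolation=cv2.INTER_CUBIC))
E
```

```text
clock: 10.6
tool_pos: [439.9, -198.3, 198.4]
orientation: [[0.256, -0.967, 0.0], [-0.967, -0.256, 0.0], [-0.0, -0.001, -1.0]]
wrist_force: [-0.4, -0.1, -0.3]
finger_gap: 0.1
```

View pics/side5z.png

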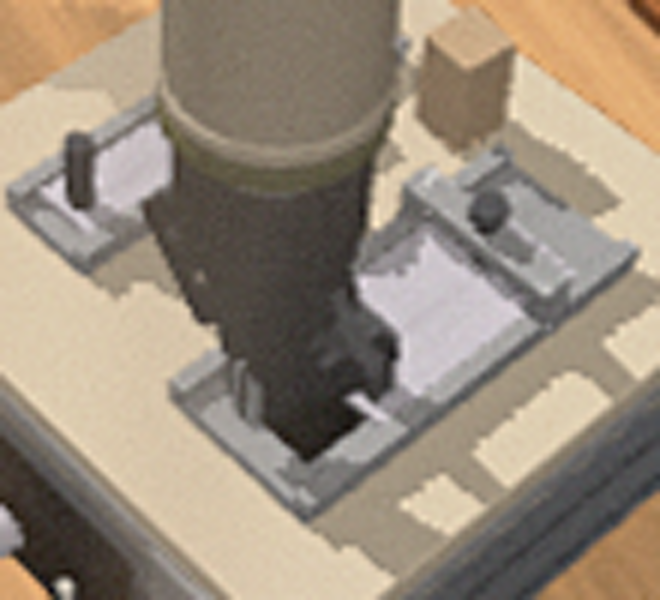

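The force is zero with the TCP 10 mm past where it touched the shut bar, so the slide has stayed open. I'll raise clear and retreat to look.

```bash
python3 -m creep '{"dp":[[-6,-1.5,4],[-10,-2.5,14],[-10,-2.5,30],[-10,-2.5,50],[-10,-2.5,75],[-10,-2.5,100],[-10,20,115],[-10,50,120],[-10,85,120],[-10,120,120],[-10,155,120],[-10,190,120]],"angular":[[0,0,0],[0,0,0],[0,0,0],[0,0,0],[0,0,0],[0,0,0],[0,0,0],[0,0,0],[0,0,0],[0,0,0],[0,0,0],[0,0,0]],"hand":[1,1,1,1,1,1,1,1,1,1,1,1]}'; python3 -m creep '{"dp":[[0,35,0],[0,70,0],[0,105,0],[0,140,0],[0,175,0],[0,200,0],[0,200,0]],"angular":[[0,0,0],[0,0,0],[0,0,0],[0,0,0],[0,0,0],[0,0,0],[0,0,0]],"hand":[1,1,1,1,1,1,1]}'; python3 - <<'E'
from cell import bot
import cv2,numpy as np
from h import *
c=np.array([519.5,-104])
for n in("side","top"):
    p0=np.load(f'pics/{n}0rgb.npy')
    p,d=bot.snapshot(n); cv2.imwrite(f'pics/{n}6.png',p[:,:,::-1])
    y,x=(150,180) if n=='side' else (125,225)
    a=p[y:y+150,x:x+190] if n=='side' else p[y:y+150,x:x+150]
    cv2.imwrite(f"pics/{n}6z.png",cv2.resize(a[:,:,::-1],None,fx=4,fy=4,interpolation=cv2.INTER_CUBIC))
    for nm,dd in(('before',np.load(f'pics/{n}0.npy')),('after',d)):
        q=cloud(n,dd)
        m=(q[...,2]>205)&(q[...,2]<240)&(abs(q[...,:2]-c)<200).all(-1)
        L,lab,st,ce=cv2.connectedComponentsWithStats(m.astype(np.uint8))
        for i in range(1,L):
            k=q[lab==i]
            if len(k)>12: print(n,nm,len(k),k.mean(0).round(1),k.max(0)[2].round(1))
E
```

```text
clock: 12.15
tool_pos: [430.3, -7.1, 319.7]
orientation: [[0.257, -0.966, 0.002], [-0.966, -0.257, 0.0], [0.0, -0.002, -1.0]]
wrist_force: [0.1, 0.7, -0.3]
finger_gap: 0.0
clock: 13.02
tool_pos: [430.0, 193.7, 319.1]
orientation: [[0.26, -0.966, 0.001], [-0.966, -0.26, -0.0], [0.0, -0.001, -1.0]]
wrist_force: [-0.3, -0.3, 0.1]
finger_gap: 0.3
side before 119 [550.1 -16.8 212.3] 228.1
side before 185 [613.7 -79.2 223.8] 233.9
side before 164 [ 523.7 -100.7  212.9] 217.5
side before 39 [426.3 -49.7 218.7] 228.1
side before 213 [ 572.1 -164.   211. ] 227.2
side before 167 [ 447.4 -197.9  220.1] 228.7
side after 121 [550.1 -16.5 212.4] 227.4
side after 183 [613.7 -79.3 223.7] 234.1
side after 165 [ 523.6 -100.4  212.7] 217.5
side after 40 [426.1 -49.9 218.5] 227.8
side after 207 [ 572.  -163.7  210.9] 228.2
side after 158 [ 487.7 -187.6  220.1] 228.8
top before 108 [613.  -76.9 226.7] 235.2
top before 133 [ 570.9 -163.7  210.9] 229.4
top before 89 [547.8 -17.7 212.1] 226.7
top before 125 [ 523.  -100.5  212.4] 217.9
top before 76 [ 446.8 -196.2  222.8] 228.7
top before 17 [424.1 -49.3 223. ] 228.8
top after 113 [612.7 -76.8 226.2] 233.6
top after 125 [ 570.8 -164.8  211. ] 227.8
top after 84 [548.2 -16.4 211.7] 227.4
top after 124 [ 523.3 -100.6  212.1] 216.9
top after 74 [ 486.9 -185.9  222.9] 228.5
top after 17 [424.2 -49.4 222.4] 226.8
```

View pics/side6z.png

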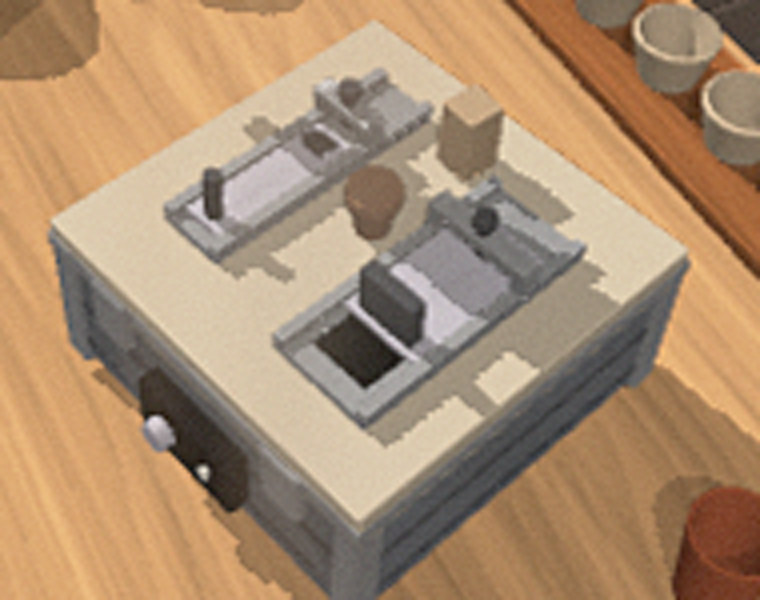

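View pics/top6.png

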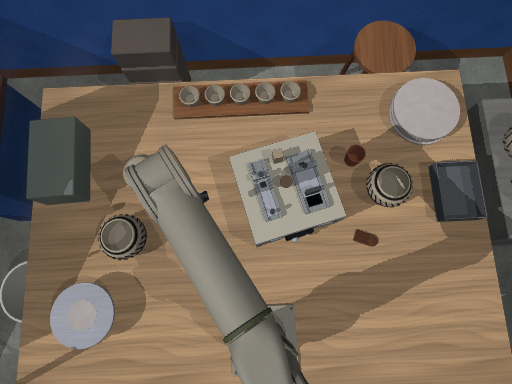

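The bar moved by (40.2, 10.3), which is 41.5 mm along the track and matches the latched value of 42 mm. The post, plug, prop and both pinheads are unchanged. The arm hides the planter in the top view, so I'll check it and the pots in the side view.

View pics/side6.png

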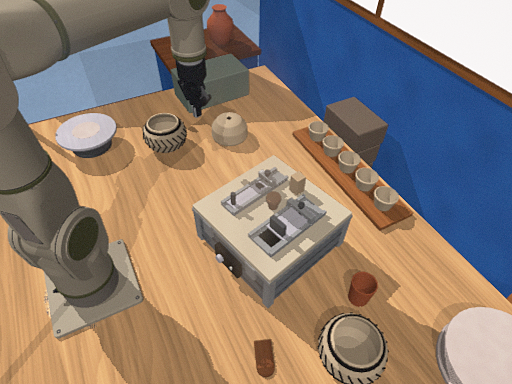

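The planter (230,127), pots (165,132) and (353,347), beaker (363,289) and rib (264,357) are all where they were. The hand is high and free, so I'm handing in.

```bash
python3 -c "
from cell import bot
o=bot.get_obs();print(o['clock'],o['wrist_force'],abs(o['dq']).max());bot.job_done()"
```

```text
13.125 [-0.05038231 -0.93771061 -0.22797884] 0.8863935501447896
the job is handed in; nothing more can be done
```

The wide damper is latched half open, and I handed the job in at 13.1 s. I pushed its bar with the shut fingertips to about 54 mm of travel. The wrist force I read between moves peaked at about 14 N: 11.5 N back along the track and 7.8 N upward. I then eased back so the slide returned against its pin.

- **Wide slide:** both cameras' depth puts the bar 41–42 mm further along the track than when shut, which matches the expected latched rest of about 42 mm. The pinhead is back at its starting height.
- **Narrow damper and things on the lid:** the narrow post and pinhead, the plug and the prop are unmoved to within about 1.5 mm, which is the measuring noise.
- **Things on the table:** the pots, planter, beaker and rib look unmoved in the side picture. I compared these by eye only, and the arm hid the planter in the last top view.
- **Robot:** it ended clear of the kiln with about 1 N on the wrist, which is noise level.

The 7.8 N upward reading came partway through the push. It was gone after I raised the fingertips about 1 mm, and I put it down to friction on the bar. No check failed.

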